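Fetch a mini muffin with tongs from a pull-out pastry keeper

TASK

Pull the pastry keeper's spring-loaded tray out to its stop by the black knob and let go of it, then take the kitchen tongs, close their jaws on the domed mini muffin (not the flat cookie) and lift it well clear, about ten centimetres above the tray. Touch the muffin with the tongs only, leave the cookie in the tray, the tray out and the other things where they are; finish while still holding the muffin up, steady, in the tongs.

Things in the scene. Friction and masses are not known exactly. Their poses are not given: they have to be found in the camera images.
- keeper: pastry keeper, fixed: white base and clear hood 215 x 196 x 91 mm high, open at the front. Origin on the counter at the middle of the hood's front edge; x points into the hood, y left, z up. The tray slides out along -x. Pulled out fully, its cells' centres stand 100 mm in front of the hood, 39 mm left and right of the middle, the knob 200 mm in front.
- tray (a joint): how far the tray is out, m: 0 shut, 0.165 at the stop; starts at 0 to 0.015. A return spring pulls it in with 0.5 to 1.8 N, but 3 N of slide friction keeps it where it is left; pulling takes 4 to 6 N. Aluminium, 160 mm wide, floor 18 mm above the counter; two cells side by side, 96 x 75 mm, walls 3 mm thick, tops 28 mm above the counter.
- knob (a point): middle of the tray's upright black knob (24 mm diameter, 32 mm high, top 78 mm above the counter, on a thinner steel neck); moves with the tray. With the tray shut it stands 35 mm in front of the hood.
- muffin_center (a point): centre (half-way up) of the mini muffin, round and domed, 50 mm high, 38 mm wide at the foot, widest (49 mm) 32 mm above its foot, 40 g; stands loose in one of the tray's cells, left or right, and rides with the tray.
- muffin: the same muffin; origin at the centre of its underside.
- cookie: flat round cookie, 54 mm diameter, 12 mm thick, loose in the other cell; origin at the centre of its underside. Stays in the tray.
- tongs: kitchen tongs, 230 mm, 0.12 kg, lying on their side, arms 26 mm high spread level. Origin at the pivot end, underside; x points to the jaws, y to the left arm, z up. Sprung open: 67 mm over the black sleeves, 73 mm between the jaws; at 53 mm over the sleeves the arms are parallel, jaws 44 mm apart; they meet the muffin at about 55 mm. The spring pushes back 8 to 10 N on the sleeves.
- tongs_grip (a point): point between the two black sleeves (each 80 mm long, 26 mm high), half-way up, 100 mm ahead of the pivot: the place to squeeze the tongs; their centre of mass lies about 90 mm ahead of the pivot. Their spring pushes the arms apart, so a part-closed grip already holds them.
- tongs_tip (a point): point midway between the jaws (black plates 46 mm long, 26 mm high), half-way up, 107 mm ahead of tongs_grip and 207 mm ahead of the pivot.
- tongs_left: left arm of the tongs; origin at its pivot, 13.5 mm to the left of the tongs' middle, on the underside.
- tongs_right: right arm of the tongs; origin at its pivot, 13.5 mm to the right of the tongs' middle, on the underside.
- pot: bystander: white cup 68 mm wide, 60 mm high; origin at the centre of its underside.
- squeeze: bystander: clear bottle 54 mm wide, 170 mm high; origin at the centre of its underside.
- spoon: bystander: steel spoon 190 mm long lying on the counter.
- cups: bystander: stack of clear cups, 85 mm wide, 150 mm high; origin at the centre of its underside.
- lime: bystander: round lime, 48 mm, on a white saucer 110 mm wide.

How it is judged (in metres and radians):
On the way, in this order (a step that is already met when the one before it is completed fails the run):
1. the tray is pulled out to its stop (within 8 mm) (value of joint tray above 0.157 m), for 0.2 s.
2. the muffin is gripped between both arms of the tongs (contact force between each of tongs_left, tongs_right and muffin above 0.5 N and contact force between the fingers and tongs above 2 N), for 0.2 s.
At the end, for the whole second after the job is handed in: Muffin centre over 115 mm above the counter, slower than 0.05 m/s, gripped by both tong arms (over 0.5 N each), tongs held by the fingers (over 2 N), pivot end over 40 mm up; muffin and tongs clear of the keeper; tray at least 150 mm out, cookie lying in it (all of step 2 and height (world z) of muffin_center above 0.115 m and contact force between each of muffin, tongs and keeper below 0.05 N and height (world z) of tongs above 0.04 m and linear speed of muffin below 0.05 m/s and value of joint tray above 0.15 m and height (world z) of cookie between 0.013 and 0.03 m); the arm keeps its last pose, push and grip.
It fails at once if the gripper or arm touches the muffin (contact force between any of the fingers, the arm and muffin above 0.3 N).
It fails at once if the cookie is taken or knocked out of the tray (height (world z) of cookie above 0.045 m or height (world z) of cookie below 0.01 m).
It fails at once if a bystander is shifted by more than 30 mm (distance of any of pot, squeeze, spoon, cups, lime from where it was at the start of the episode above 0.03 m).
It also fails if it takes over 59 s, if anything falls off the work surface, if the arm or the gripper's body presses on something with over 40 N, if the wrist force passes 120 N, or if a joint passes its speed limit or range.

ROBOT

A 7-joint arm with a two-finger parallel gripper is mounted at the origin on the work surface. World frame = base frame: x ahead of the robot, y to its left, z up, the work surface at z = 0. Lengths are in m, angles in degrees, forces in N, time in s.
With the tool pointing down it reaches from about 0.425 to 0.875 m from the base axis. Payload 4.7 kg.
Tool frame: the origin (TCP) lies at the very end of the fingers, on their centre line; the grasp point (between the pads) lies env.grip_point_offset behind it (env.grip_point_offset is the distance from the TCP to the grasp point, in m); z points along the fingers, y is the direction in which the jaws open and shut (so a half turn about z gives the same grasp; the last joint's range is limited). The gripper opens to 87 mm and grips with 3 to 60 N. Pads are 19 mm wide; open, the fingers measure 117 mm over their backs; the gripper's body (75 mm by 190 mm) begins 51 mm behind the grasp point.
Start: joints at [-72.932, 18.392, -4.016, 83.108, 1.295, 78.541, -3.26], TCP at [0.182, 0.624, 0.223] pointing down, gripper open.
Joint ranges: [-163.93, 163.93], [-17.29, 119.83], [-79.2, 71.16], [3.27, 140.29], [-89.18, 269.18], [5.43, 117.66], [-154.24, 154.24]. Speed limits (degrees/s): [147.25, 147.25, 180, 180, 180, 180, 180].

INTERFACE

Orientations are given as [roll, pitch, yaw] about the fixed x, y, z axes, in that order (R = Rz(yaw) Ry(pitch) Rx(roll)).
In Python, from cell import env gives the robot as it stands.
- The arm moves only by the tool send_rows, never from a script. Its argument "plan" is a list of rows, each a list of 7 numbers: the finger opening in mm, from 0 to 87, then the shift along the tool's x, y, z in mm, then the turn, a rotation vector about the tool's x, y, z in rad. A call has 1 to 12 rows; each row shifts and turns the commanded pose from where the row before left it, along the tool's axes as they then stand; what a row does not reach is not made up. A row lasts 1/10 s, in which the tool goes at most 50 mm and 8.59 degrees, less where a joint would pass 70% of its speed; a pose out of reach is approached as far as the arm can. A call is refused whole if a number of a shift passes 50 or a number of a turn 0.15, either way. A call with a gripper value outside its range is refused whole. The fingers move at their own pace and stop on an object; "grip_force" is the grip in N (left out, the last holds). Time passes only in rows, so rows that do not move let the fingers close. It gives the time, the measured TCP pose, the force and the opening at its end, in the units of the state.
- env.get_obs(): the state, without advancing time (a new reading comes with each control period).
- env.read_camera(name): name is "scene" or "top" or "wrist"; returns the picture (384x512x3 uint8, red, green, blue); there is no depth.
- env.get_calibration(name): a dict with "fx", "fy", "cx", "cy" (pixels), "extrinsics" (4x4, takes a point from camera to world coordinates). Camera axes: x right, y down, z forward; pixel columns grow to the right and rows downward; lengths in m; the calibration is good to about 2 mm. A picture is of the moment at which its call begins: read the wrist's pose just before it. get_calibration takes no time and is no camera call; for the wrist camera it gives the pose at the moment of the call.
- env.sign_off(): hands the job in, once; it reports no verdict.
Trained networks look in the newest picture that a camera, given by its name, has taken for a name from the list of things; names that differ only in an ending like _2 or _b are one class to them, and where a whole thing is asked for, a point or a joint stands for the part that bears it (a point fixed in the world has none). Each returns a list of dicts, best first, with "confidence" (0 to 1); they miss things now and then, are a little off and sometimes report something else, mostly with a low value. They report only what shows in the picture. A call takes as long as a camera call.
- env.regions_of(camera, query): "region" (384x512 bool, what is visible of it) and "rect" ([left, top, right, bottom] in pixels, round what is visible of it).
The state is a dict: "time_s": time; "qpos": joint angles; "joint_velocities": joint speeds; "effort": joint torques, N m; "tool_pos": TCP position; "tool_rot": TCP orientation; "force": force on the tool from outside, world axes, zero at the start; "wrist_torque": the same for the moment, N m; "grip_width": finger opening in m.
Only numpy, scipy, OpenCV 4.12 (cv2) and the standard library are available. Lean on these libraries where they do the work, as an engineer would, in place of code of your own. Each camera call takes 0.05 s, during which the arm holds its last target. There are 200 camera calls.

## Working session

There is one attempt and no reset: what is moved stays moved. The work goes in short steps, Python scripts to look and compute and a tool call to move; the robot and the scene stay as the last step left them, time stands still between calls to the robot, and variables do not carry over. Pictures are saved under pics/ and viewed, about 8 in all and at most 12, crops included, and the job is handed in when it is done.

Besides the shell and the picture viewer there is one more tool, called after "Call:" by a JSON object that holds its "name" and its "arguments". send_rows: Moves the arm, as the interface text tells. Its arguments: {"type":"object","properties":{"plan":{"type":"array"},"grip_force":{"type":"number"}},"required":["plan"]}

```bash
mkdir -p pics; ls; cat > h.py <<'E'
import numpy as np, cv2
from cell import env
from scipy.spatial.transform import Rotation as R
def ray(cam,uv):
    c=env.get_calibration(cam);T=np.array(c["extrinsics"])
    d=T[:3,:3]@np.array([(uv[0]-c["cx"])/c["fx"],(uv[1]-c["cy"])/c["fy"],1]);return T[:3,3],d
def at(cam,uv,z):
    o,d=ray(cam,uv);return (o+d*(z-o[2])/d[2]).round(4)
def proj(cam,p):
    c=env.get_calibration(cam);T=np.linalg.inv(np.array(c["extrinsics"]));q=T[:3,:3]@np.array(p)+T[:3,3]
    return np.array([c["fx"]*q[0]/q[2]+c["cx"],c["fy"]*q[1]/q[2]+c["cy"]]).round(1)
def snap(cam,name):
    im=env.read_camera(cam);cv2.imwrite(f"pics/{name}.png",im[:,:,::-1]);return im
def cen(m):
    y,x=np.nonzero(m);return x.mean().round(1),y.mean().round(1)
E
python3 - <<'E'
from h import *
o=env.get_obs();print(o["tool_pos"],o["tool_rot"],o["time_s"],env.grip_point_offset)
a=snap("top","top0");b=snap("scene","sc0")
cv2.imwrite("pics/both.png",np.hstack([a,b])[:,:,::-1][:, :])
for cam in("top","scene"):
    T=np.array(env.get_calibration(cam)["extrinsics"]);print(cam,T[:3,3].round(3))
    for q in("keeper","knob","muffin","cookie","tongs","pot","squeeze","spoon","cups","lime"):
        for r in env.regions_of(cam,q)[:2]: print(cam,q,round(r["confidence"],2),r["rect"],cen(r["region"]),at(cam,cen(r["region"]),.02))
E
```

```text
pics
[0.18191444 0.62345224 0.22145364] [-1.79891061e+02  6.84237253e-03  1.63740593e+02] 0.0 0.0187
top [0.372 0.094 1.177]
top keeper 0.61 [192.8, 70.9, 274.0, 191.7] (np.float64(231.9), np.float64(129.0)) [0.7951 0.1052 0.02  ]
top keeper 0.61 [301.5, 218.9, 402.8, 256.5] (np.float64(352.4), np.float64(230.7)) [ 0.4855 -0.1727  0.02  ]
top knob 0.7 [335.8, 115.3, 365.0, 150.5] (np.float64(350.7), np.float64(132.1)) [ 0.749 -0.211  0.02 ]
top knob 0.61 [203.8, 153.1, 262.5, 188.9] (np.float64(234.7), np.float64(170.7)) [0.679  0.1103 0.02  ]
top cookie 0.15 [301.4, 218.9, 391.5, 227.5] (np.float64(345.0), np.float64(222.1)) [ 0.5097 -0.1573  0.02  ]
top tongs 0.78 [302.9, 218.7, 403.1, 260.0] (np.float64(354.8), np.float64(229.9)) [ 0.4868 -0.1791  0.02  ]
top pot 0.86 [294.9, 123.9, 320.9, 152.7] (np.float64(307.3), np.float64(138.4)) [ 0.7451 -0.0926  0.02  ]
top squeeze 0.6 [336.7, 112.8, 365.1, 154.3] (np.float64(350.3), np.float64(132.2)) [ 0.7489 -0.2099  0.02  ]
top spoon 0.78 [119.6, 255.9, 191.0, 284.7] (np.float64(151.8), np.float64(271.1)) [0.4437 0.346  0.02  ]
top cups
[... 841 characters left out ...]
, np.float64(219.2)) [ 0.4905 -0.1761  0.02  ]
scene tongs 0.46 [342.1, 144.8, 375.4, 198.8] (np.float64(357.6), np.float64(168.3)) [0.5963 0.5109 0.02  ]
scene pot 0.73 [199.5, 240.5, 229.6, 277.2] (np.float64(213.4), np.float64(257.8)) [ 0.7225 -0.0826  0.02  ]
scene squeeze 0.85 [157.0, 228.2, 184.3, 295.3] (np.float64(171.3), np.float64(262.2)) [ 0.6825 -0.1815  0.02  ]
scene spoon 0.8 [260.4, 155.2, 314.2, 169.4] (np.float64(285.7), np.float64(162.5)) [0.45   0.3288 0.02  ]
scene cups 0.78 [342.6, 146.6, 373.0, 199.0] (np.float64(357.6), np.float64(168.1)) [0.5954 0.5116 0.02  ]
scene lime 0.61 [101.9, 267.7, 116.8, 287.3] (np.float64(110.1), np.float64(276.4)) [ 0.6515 -0.33    0.02  ]
```

```bash
python3 - <<'E'
import cv2
a=cv2.imread("pics/top0.png")[60:310,60:430];cv2.imwrite("pics/t.png",cv2.resize(a,None,fx=2.1,fy=2.1,interpolation=2))
E
```

```text
(no output)
```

View pics/t.png

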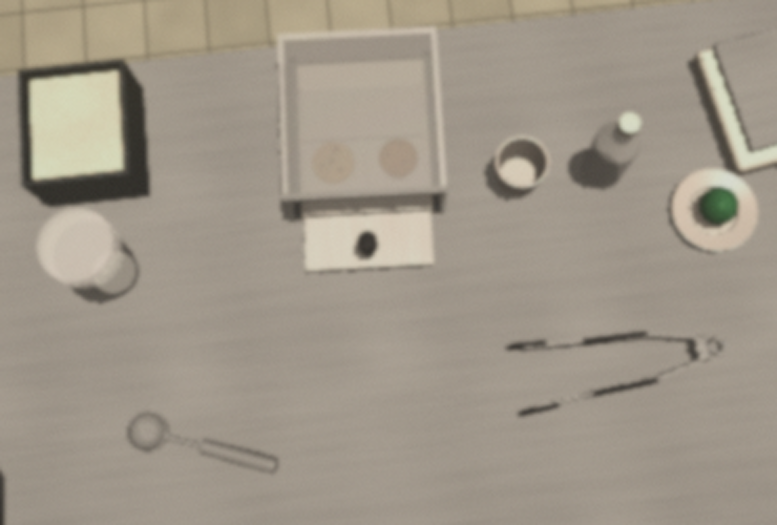

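The top view has +x up and +y left. It shows the keeper with its knob at about px (235,177). The tongs' pivot is at about (400,225) and their jaws at about (302,225) and (308,257), so they point to +y. Next I compute the poses and check the scene view to see which cell the muffin is in.

```bash
python3 - <<'E'
from h import *
f=lambda x,y:(60+x/2.1,60+y/2.1)
P=lambda n,x,y,z:print(n,at("top",f(x,y),z))
P("knobtop",367,241,.078);P("knobmid",367,245,.062)
P("trayL",305,270,.02);P("trayR",434,264,.02)
P("hoodFL",285,195,.091);P("hoodFR",443,189,.091);P("hoodBL",280,37,.091);P("hoodBR",437,31,.091)
P("pivot",716,346,.02)
P("jl",508,347,.02);P("jr",520,413,.02);P("sleeveL a",585,341,.02);P("sl b",646,334,.02);P("sr a",595,393,.02);P("sr b",656,380,.02)
a=cv2.imread("pics/sc0.png")[135:310,90:380];cv2.imwrite("pics/s.png",cv2.resize(a,None,fx=2.7,fy=2.7,interpolation=2))
E
```

```text
knobtop [0.6531 0.1104 0.078 ]
knobmid [0.6523 0.1112 0.062 ]
trayL [0.64   0.1921 0.02  ]
trayR [0.6288 0.0315 0.02  ]
hoodFL [0.7173 0.201  0.091 ]
hoodFR [0.7027 0.0134 0.091 ]
hoodBL [0.9201 0.1887 0.091 ]
hoodBR [ 0.9054 -0.0046  0.091 ]
pivot [ 0.486  -0.2993  0.02  ]
jl [ 0.5146 -0.0458  0.02  ]
jr [ 0.4334 -0.0491  0.02  ]
sleeveL a [ 0.5109 -0.1407  0.02  ]
sl b [ 0.5107 -0.2166  0.02  ]
sr a [ 0.4466 -0.1429  0.02  ]
sr b [ 0.4535 -0.2191  0.02  ]
```

View pics/s.png

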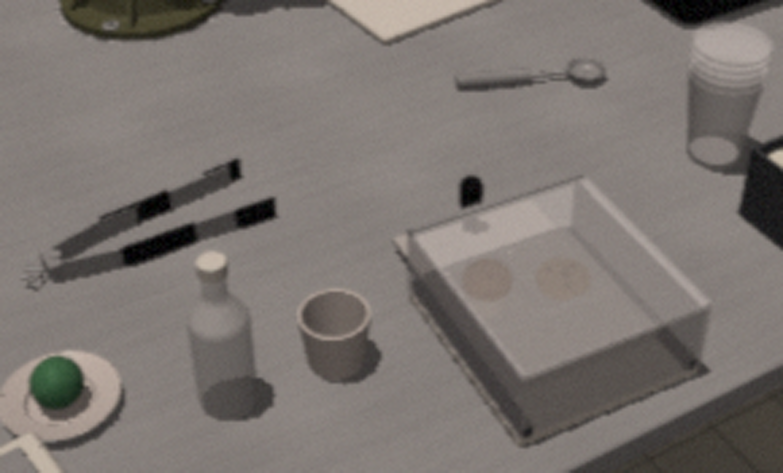

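The scene view shows two pastries under the hood, and the rounder one, nearer the tongs, is probably the muffin. I will confirm that once the tray is out. Next I move above the knob.

```bash
cat >> h.py <<'E'
def rows(tgt,yaw,n,w,start=None,roll=180,pitch=0):
    """rows from the measured (or given) pose to tgt [m], yaw [deg]"""
    o=env.get_obs() if start is None else start
    p=np.array(o["tool_pos"]);Q=R.from_euler("xyz",o["tool_rot"],degrees=True)
    G=R.from_euler("xyz",[roll,pitch,yaw],degrees=True)
    v=(Q.inv()*G).as_rotvec()/n;d=(np.array(tgt)-p)/n*1000
    for k in range(n):
        s=Q.inv().apply(d);Q=Q*R.from_rotvec(v)
        print([w]+s.round(1).tolist()+v.round(4).tolist())
    print("maxstep",np.linalg.norm(d).round(1))
E
python3 - <<'E'
from h import *
rows([.6525,.111,.17],175.8,16,87)
E
```

```text
[87, -37.2, -22.6, 3.3, 0.0, 0.0, -0.0132]
[87, -36.9, -23.0, 3.3, 0.0, 0.0, -0.0132]
[87, -36.6, -23.5, 3.3, 0.0, 0.0, -0.0132]
[87, -36.3, -24.0, 3.3, 0.0, 0.0, -0.0132]
[87, -36.0, -24.5, 3.3, 0.0, 0.0, -0.0132]
[87, -35.6, -24.9, 3.3, 0.0, 0.0, -0.0132]
[87, -35.3, -25.4, 3.3, 0.0, 0.0, -0.0132]
[87, -35.0, -25.9, 3.3, 0.0, 0.0, -0.0132]
[87, -34.6, -26.3, 3.3, 0.0, 0.0, -0.0132]
[87, -34.3, -26.8, 3.3, 0.0, 0.0, -0.0132]
[87, -33.9, -27.2, 3.3, 0.0, 0.0, -0.0132]
[87, -33.6, -27.7, 3.3, 0.0, 0.0, -0.0132]
[87, -33.2, -28.1, 3.3, 0.0, 0.0, -0.0132]
[87, -32.8, -28.6, 3.3, 0.0, 0.0, -0.0132]
[87, -32.4, -29.0, 3.3, 0.0, 0.0, -0.0132]
[87, -32.1, -29.4, 3.3, 0.0, 0.0, -0.0132]
maxstep 43.6
```

Call:
{"name": "send_rows", "arguments": {"plan": [[87,-37,-22.5,2,0,0,-0.013],[87,-37,-23,2,0,0,-0.013],[87,-36.5,-23.5,2,0,0,-0.013],[87,-36.5,-24,2,0,0,-0.013],[87,-36,-24.5,2,0,0,-0.013],[87,-35.5,-25,2,0,0,-0.013],[87,-35.5,-25.5,2,0,0,-0.013],[87,-35,-26,2,0,0,-0.013]], "grip_force": 20}}

```text
time_s: 1.9
tool_pos: [0.4183, 0.3658, 0.2069]
tool_rot: [180.0, 0.0, 169.7]
force: [0.3, 0.8, -0.1]
grip_width: 0.087
```

Call:
{"name": "send_rows", "arguments": {"plan": [[87,-34.5,-26.5,4,0,0,-0.013],[87,-34.5,-27,4,0,0,-0.013],[87,-34,-27,4,0,0,-0.013],[87,-33.5,-27.5,4,0,0,-0.013],[87,-33,-28,5,0,0,-0.013],[87,-33,-28.5,5,0,0,-0.014],[87,-32.5,-29,5,0,0,-0.014],[87,-32,-29.5,5,0,0,-0.014],[87,0,0,0,0,0,0],[87,0,0,0,0,0,0]]}}

```text
time_s: 2.9
tool_pos: [0.6524, 0.1089, 0.17]
tool_rot: [-180.0, -0.0, 175.7]
force: [-0.4, 0.3, 0.0]
grip_width: 0.0869
```

```bash
python3 - <<'E'
from h import *
o=env.get_obs();print(o["tool_pos"],o["tool_rot"],o["time_s"])
a=snap("wrist","w0");
for q in("knob","muffin","cookie"):
    for r in env.regions_of("wrist",q)[:2]: print(q,round(r["confidence"],2),np.round(r["rect"]),cen(r["region"]),at("wrist",cen(r["region"]),.07))
print(proj("wrist",[.6525,.111,.07]))
print(env.get_calibration("wrist"))
E
```

```text
[0.6524091  0.10888202 0.17001227] [-1.79972439e+02 -4.48249482e-02  1.75656689e+02] 2.9
knob 0.94 [178. 158. 343. 255.] (np.float64(261.2), np.float64(203.3)) [0.6639 0.1143 0.07  ]
muffin 0.29 [154. 157. 375. 340.] (np.float64(256.7), np.float64(239.2)) [0.6974 0.1084 0.07  ]
[255.9 191. ]
{'fx': 322.07836752238705, 'fy': 322.07836752238705, 'cx': 257.72548270449596, 'cy': 188.62642003303898, 'extrinsics': array([[ 0.07058392,  0.95692596,  0.2816214 ,  0.57323621],
       [ 0.99750095, -0.06859665, -0.01692203,  0.11737912],
       [ 0.00312516,  0.28211203, -0.95937638,  0.33334858],
       [ 0.        ,  0.        ,  0.        ,  1.        ]])}
```

View pics/w0.png

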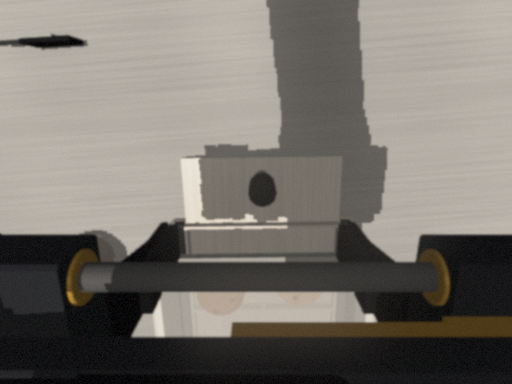

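The wrist view shows the knob at px (262,189), which is about 5 mm further in y than I had it. I'll shift for that, descend and grip.

Call:
{"name": "send_rows", "arguments": {"plan": [[87,0,5.5,25,0,0,0],[87,0,0,35,0,0,0],[87,0,0,35,0,0,0],[87,0,0,30,0,0,0],[87,0,0,0,0,0,0],[0,0,0,0,0,0,0],[0,0,0,0,0,0,0],[0,0,0,0,0,0,0],[0,0,0,0,0,0,0],[0,0,0,0,0,0,0]], "grip_force": 25}}

```text
time_s: 4.1
tool_pos: [0.6531, 0.116, 0.0466]
tool_rot: [180.0, 0.1, 175.8]
force: [-1.0, -1.0, -0.6]
grip_width: 0.0549
```

Call:
{"name": "send_rows", "arguments": {"plan": [[0,0,0,0,0,0,0],[0,0,0,0,0,0,0],[0,0,0,0,0,0,0],[0,0,0,0,0,0,0],[0,0,0,0,0,0,0]]}}

```text
time_s: 4.6
tool_pos: [0.6523, 0.1125, 0.0454]
tool_rot: [-179.8, -0.0, 175.7]
force: [-1.0, -4.8, 1.6]
grip_width: 0.0234
```

Call:
{"name": "send_rows", "arguments": {"plan": [[0,6,-1,0,0,0,0],[0,12,-1,0,0,0,0],[0,16,0,0,0,0,0],[0,16,0,0,0,0,0],[0,16,0,0,0,0,0],[0,16,0,0,0,0,0],[0,16,0,0,0,0,0],[0,16,0,0,0,0,0],[0,14,0,0,0,0,0],[0,12,0,0,0,0,0],[0,8,0,0,0,0,0],[0,0,0,0,0,0,0]]}}

```text
time_s: 5.8
tool_pos: [0.5042, 0.1216, 0.0454]
tool_rot: [-179.8, 0.0, 175.7]
force: [0.2, -6.5, 1.0]
grip_width: 0.0235
```

Call:
{"name": "send_rows", "arguments": {"plan": [[0,5,-1,0,0,0,0],[0,4,-1,0,0,0,0],[0,3,0,0,0,0,0],[0,0,0,0,0,0,0]]}}

```text
time_s: 6.2
tool_pos: [0.5007, 0.1218, 0.0458]
tool_rot: [179.9, 1.0, 175.7]
force: [23.4, -2.1, -23.6]
grip_width: 0.0235
```

The force has risen to 23 N, so the tray is at its stop. I'll relax the pull, release the knob and rise.

Call:
{"name": "send_rows", "arguments": {"plan": [[0,0,0,0,0,0,0],[0,-6,0,0,0,0,0],[0,0,0,0,0,0,0],[60,0,0,0,0,0,0],[87,0,0,0,0,0,0],[87,0,0,0,0,0,0],[87,0,0,0,0,0,0],[87,0,0,-30,0,0,0],[87,0,0,-40,0,0,0],[87,0,0,-45,0,0,0],[87,0,0,-45,0,0,0],[87,0,0,0,0,0,0]]}}

```text
time_s: 7.4
tool_pos: [0.5023, 0.1245, 0.2125]
tool_rot: [179.7, 0.6, 175.8]
force: [-0.5, -0.3, 1.1]
grip_width: 0.0845
```

```bash
python3 - <<'E'
from h import *
o=env.get_obs();print(o["tool_pos"],o["tool_rot"],o["time_s"],o["force"])
a=snap("scene","s1");
for q in("knob","muffin","cookie"):
    for r in env.regions_of("scene",q)[:2]: print(q,round(r["confidence"],2),np.round(r["rect"]),cen(r["region"]),at("scene",cen(r["region"]),.043))
b=snap("wrist","w1")
for q in("knob","muffin","cookie","tongs"):
    for r in env.regions_of("wrist",q)[:2]: print(q,round(r["confidence"],2),np.round(r["rect"]),cen(r["region"]),at("wrist",cen(r["region"]),.043))
a=cv2.resize(a[135:310,90:380],(640,386));cv2.imwrite("pics/sw1.png",a[:,:,::-1])
E
```

```text
[0.50232343 0.12445069 0.2125256 ] [179.66190119   0.62596222 175.84581185] 7.4 [-0.50096407 -0.33524788  1.08351404]
knob 0.75 [216. 172. 284. 233.] (np.float64(245.0), np.float64(198.0)) [0.5733 0.0994 0.043 ]
knob 0.55 [257. 156. 312. 168.] (np.float64(286.8), np.float64(162.3)) [0.4791 0.3115 0.043 ]
muffin 0.73 [233. 200. 249. 220.] (np.float64(242.7), np.float64(208.4)) [0.6114 0.0694 0.043 ]
muffin 0.46 [257. 158. 312. 168.] (np.float64(286.6), np.float64(162.4)) [0.4793 0.3106 0.043 ]
cookie 0.68 [262. 202. 277. 212.] (np.float64(268.6), np.float64(204.8)) [0.6346 0.1412 0.043 ]
cookie 0.26 [234. 198. 250. 223.] (np.float64(243.1), np.float64(207.7)) [0.6092 0.0719 0.043 ]
knob 0.63 [181. 156. 329. 335.] (np.float64(256.3), np.float64(229.0)) [0.559  0.1167 0.043 ]
knob 0.3 [204. 249. 237. 297.] (np.float64(220.9), np.float64(270.7)) [0.6069 0.0731 0.043 ]
muffin 0.96 [206. 249. 240. 297.] (np.float64(221.0), np.float64(268.9)) [0.6049 0.0734 0.043 ]
cookie 0.91 [272. 249. 312. 262.] (np.float64(291.9), np.float64(256.1)) [0.5951 0.1539 0.043 ]
cookie 0.46 [  0. 120. 115. 201.] (np.float64(55.7), np.float64(169.3)) [ 0.4782 -0.0841  0.043 ]
tongs 0.93 [  0. 115. 113. 205.] (np.float64(55.7), np.float64(170.5)) [ 0.4798 -0.0845  0.043 ]
```

View pics/sw1.png

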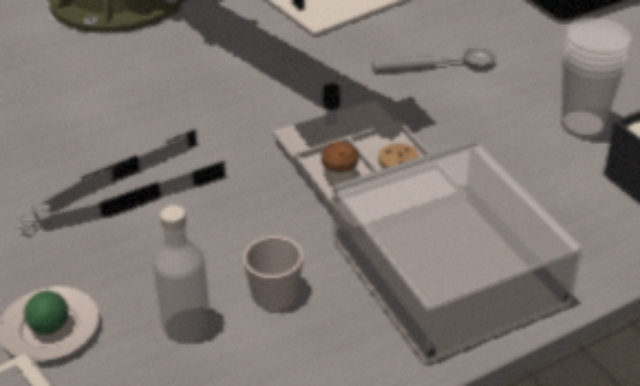

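View pics/w1.png

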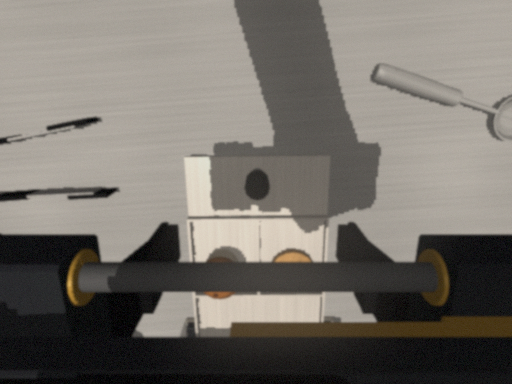

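In both views the domed muffin is in the right (−y) cell at about (0.607, 0.072), and the cookie is in the left cell with the tray out. Next I go to the tongs.

```bash
python3 - <<'E'
from h import *
print(env.get_obs()["qpos"]);rows([.4805,-.180,.15],92.8,12,87)
E
```

```text
[-34.32972103   2.06030097  17.98635276 104.34265363  -0.64776923
  73.81909441  69.65670056]
[87, -0.4, -25.3, 4.6, -0.0002, -0.0001, 0.1208]
[87, -3.4, -25.0, 4.6, -0.0002, -0.0001, 0.1208]
[87, -6.4, -24.5, 4.5, -0.0002, -0.0001, 0.1208]
[87, -9.3, -23.5, 4.5, -0.0002, -0.0001, 0.1208]
[87, -12.1, -22.2, 4.5, -0.0002, -0.0001, 0.1208]
[87, -14.7, -20.6, 4.5, -0.0002, -0.0001, 0.1208]
[87, -17.0, -18.7, 4.5, -0.0002, -0.0001, 0.1208]
[87, -19.2, -16.5, 4.5, -0.0002, -0.0001, 0.1208]
[87, -21.0, -14.1, 4.5, -0.0002, -0.0001, 0.1208]
[87, -22.6, -11.4, 4.5, -0.0002, -0.0001, 0.1208]
[87, -23.8, -8.6, 4.5, -0.0002, -0.0001, 0.1208]
[87, -24.6, -5.7, 4.5, -0.0002, -0.0001, 0.1208]
maxstep 25.7
```

```bash
python3 - <<'E'
from h import *
rows([.4805,-.180,.15],-87.2,12,87)
E
```

```text
[87, -0.4, -25.3, 4.6, 0.0001, -0.0002, -0.141]
[87, 3.2, -25.1, 4.6, 0.0001, -0.0002, -0.141]
[87, 6.7, -24.4, 4.6, 0.0001, -0.0002, -0.141]
[87, 10.0, -23.2, 4.6, 0.0001, -0.0002, -0.141]
[87, 13.2, -21.6, 4.6, 0.0001, -0.0002, -0.141]
[87, 16.1, -19.5, 4.6, 0.0001, -0.0002, -0.141]
[87, 18.7, -17.0, 4.6, 0.0001, -0.0002, -0.141]
[87, 20.9, -14.2, 4.6, 0.0001, -0.0002, -0.141]
[87, 22.7, -11.2, 4.6, 0.0001, -0.0002, -0.141]
[87, 24.0, -7.9, 4.5, 0.0001, -0.0002, -0.141]
[87, 24.9, -4.4, 4.5, 0.0001, -0.0002, -0.141]
[87, 25.3, -0.9, 4.5, 0.0001, -0.0002, -0.141]
maxstep 25.7
```

Call:
{"name": "send_rows", "arguments": {"plan": [[87,-0.5,-25.5,3,0,0,-0.141],[87,3,-25,3,0,0,-0.141],[87,6.5,-24.5,3,0,0,-0.141],[87,10,-23,3,0,0,-0.141],[87,13,-21.5,3,0,0,-0.141],[87,16,-19.5,3,0,0,-0.141],[87,18.5,-17,3,0,0,-0.141],[87,21,-14,4,0,0,-0.141],[87,22.5,-11,4,0,0,-0.141],[87,24,-8,4,0,0,-0.141],[87,25,-4.5,4,0,0,-0.141],[87,25.5,-1,4,0,0,-0.141]]}}

```text
time_s: 9.05
tool_pos: [0.4745, -0.1033, 0.1911]
tool_rot: [-177.5, -2.1, -107.8]
force: [-1.3, 23.9, 12.3]
grip_width: 0.0871
```

Call:
{"name": "send_rows", "arguments": {"plan": [[87,0,0,0,0,0,0],[87,0,0,0,0,0,0],[87,0,0,0,0,0,0]]}}

```text
time_s: 9.35
tool_pos: [0.475, -0.0992, 0.1926]
tool_rot: [-177.4, -1.8, -107.7]
force: [0.4, -0.0, 0.3]
grip_width: 0.087
```

```bash
python3 - <<'E'
from h import *
o=env.get_obs();print(o["tool_pos"],o["tool_rot"],o["time_s"],o["qpos"])
b=snap("wrist","w2")
for q in("tongs_left","tongs_right","tongs"):
    for r in env.regions_of("wrist",q)[:2]: print(q,round(r["confidence"],2),np.round(r["rect"]),cen(r["region"]),at("wrist",cen(r["region"]),.02))
g=np.array([.4805,-.18,.026])
c,s=np.cos(np.radians(92.8)),np.sin(np.radians(92.8))
for a in(-40,0,40,130):
  for l in(-30,0,30): print(a,l,proj("wrist",g+np.array([c*a-s*l,s*a+c*l,0])/1000))
E
```

```text
[ 0.4750389  -0.09923636  0.19259439] [-177.37902605   -1.81582419 -107.68673499] 9.35 [-71.32815258 -17.23039108  69.24715672 111.88217551  19.53709255
  73.42786306 154.17976056]
tongs_left 0.76 [213.   0. 321. 210.] (np.float64(269.5), np.float64(107.1)) [ 0.4489 -0.1655  0.02  ]
tongs_right 0.61 [184.   7. 247. 228.] (np.float64(214.0), np.float64(121.7)) [ 0.5077 -0.1692  0.02  ]
tongs_right 0.3 [214.   1. 320. 209.] (np.float64(273.2), np.float64(114.1)) [ 0.4472 -0.158   0.02  ]
tongs 0.61 [180.   0. 317. 231.] (np.float64(231.4), np.float64(103.8)) [ 0.4846 -0.1807  0.02  ]
-40 -30 [191.6  74.8]
-40 0 [219.7  63.2]
-40 30 [248.5  51.4]
0 -30 [207.2 113.9]
0 0 [234.7 103.2]
0 30 [262.9  92.1]
40 -30 [222. 151.]
40 0 [249. 141.]
40 30 [276.6 130.7]
130 -30 [252.7 227.7]
130 0 [278.4 219.1]
130 30 [304.8 210.2]
```

View pics/w2.png

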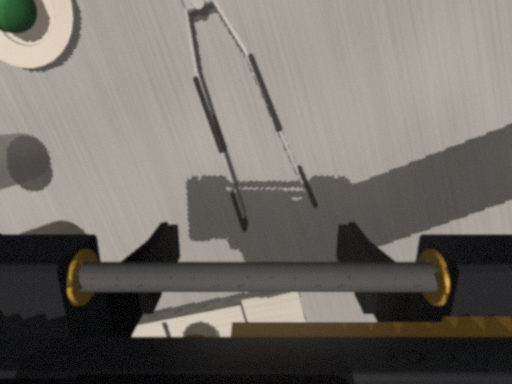

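The wrist joint has reached its range limit, so I need the other half turn. The picture also shows the sleeves at (196,78)–(222,150) and (252,55)–(279,130), within a few pixels of my prediction, so the tongs' pose is good. I'll turn back the other way.

Call:
{"name": "send_rows", "arguments": {"plan": [[87,0,0,-2,0,0,0.13],[87,0,0,-2,0,0,0.145],[87,0,0,0,0,0,0.145],[87,0,0,0,0,0,0.145],[87,0,0,0,0,0,0.145],[87,0,0,0,0,0,0.145],[87,0,0,0,0,0,0.145],[87,0,0,0,0,0,0.145],[87,0,0,0,0,0,0.145],[87,0,0,0,0,0,0.145],[87,0,0,0,0,0,0.145],[87,0,0,0,0,0,0]]}}

```text
time_s: 10.75
tool_pos: [0.4745, -0.0998, 0.1961]
tool_rot: [-178.1, 2.6, 161.8]
force: [0.5, 0.0, -0.1]
grip_width: 0.0869
```

```bash
python3 - <<'E'
from h import *
o=env.get_obs();print(o["tool_pos"],o["tool_rot"],o["time_s"],o["qpos"],o["force"])
rows([.4805,-.180,.10],92.8,11,87)
E
```

```text
[ 0.47453451 -0.09983924  0.19606258] [-178.08877198    2.59826596  161.84379615] 10.75 [-53.11923654  -8.39659249  56.44657896 111.42225352  10.03279292
  71.47319683  71.91753368] [ 0.46054894  0.04018919 -0.14647908]
[87, -2.4, -6.5, 9.1, -0.0002, 0.0054, 0.1095]
[87, -3.1, -6.2, 9.1, -0.0002, 0.0054, 0.1095]
[87, -3.8, -5.8, 9.0, -0.0002, 0.0054, 0.1095]
[87, -4.5, -5.3, 9.0, -0.0002, 0.0054, 0.1095]
[87, -5.1, -4.8, 9.0, -0.0002, 0.0054, 0.1095]
[87, -5.6, -4.2, 9.0, -0.0002, 0.0054, 0.1095]
[87, -6.1, -3.6, 8.9, -0.0002, 0.0054, 0.1095]
[87, -6.5, -2.9, 8.9, -0.0002, 0.0054, 0.1095]
[87, -6.8, -2.2, 8.8, -0.0002, 0.0054, 0.1095]
[87, -7.1, -1.4, 8.8, -0.0002, 0.0054, 0.1095]
[87, -7.2, -0.6, 8.8, -0.0002, 0.0054, 0.1095]
maxstep 11.4
```

Call:
{"name": "send_rows", "arguments": {"plan": [[87,-2.5,-6.5,9,0,0.0054,0.1095],[87,-3,-6,9,0,0.0054,0.1095],[87,-4,-6,9,0,0.0054,0.1095],[87,-4.5,-5.5,9,0,0.0054,0.1095],[87,-5,-5,9,0,0.0054,0.1095],[87,-5.5,-4,9,0,0.0054,0.1095],[87,-6,-3.5,9,0,0.0054,0.1095],[87,-6.5,-3,9,0,0.0054,0.1095],[87,-7,-2,9,0,0.0054,0.1095],[87,-7,-1.5,9,0,0.0054,0.1095],[87,-7,-0.5,9,0,0.0054,0.1095],[87,0,0,0,0,0,0]]}}

```text
time_s: 11.95
tool_pos: [0.4795, -0.1807, 0.0985]
tool_rot: [-179.8, 0.1, 92.9]
force: [-0.1, -0.7, 0.8]
grip_width: 0.0871
```

```bash
python3 - <<'E'
from h import *
o=env.get_obs();print(o["tool_pos"],o["tool_rot"],o["time_s"],o["qpos"],o["force"])
rows([.4805,-.180,.004],92.8,5,87)
E
```

```text
[ 0.47948677 -0.18073541  0.09845924] [-1.79786726e+02  1.47945120e-01  9.28852591e+01] 11.95 [-40.99378045  13.81158723  65.54839652 112.68406113 -13.94324172
  62.3426827   33.40140912] [-0.11865044 -0.65240212  0.75897609]
[87, 0.2, 0.3, 18.9, -0.0007, 0.0005, 0.0003]
[87, 0.2, 0.3, 18.9, -0.0007, 0.0005, 0.0003]
[87, 0.2, 0.3, 18.9, -0.0007, 0.0005, 0.0003]
[87, 0.2, 0.2, 18.9, -0.0007, 0.0005, 0.0003]
[87, 0.1, 0.2, 18.9, -0.0007, 0.0005, 0.0003]
maxstep 18.9
```

Call:
{"name": "send_rows", "arguments": {"plan": [[87,0,0.5,20,0,0,0],[87,0,0.5,25,0,0,0],[87,0,0,25,0,0,0],[87,0,0,17,0,0,0],[87,0,0,7,0,0,0],[87,0,0,0,0,0,0]]}}

```text
time_s: 12.55
tool_pos: [0.481, -0.1792, 0.0051]
tool_rot: [-179.8, 0.1, 93.0]
force: [-0.9, -0.4, 0.4]
grip_width: 0.0865
```

Call:
{"name": "send_rows", "arguments": {"plan": [[61,0,0,0,0,0,0],[61,0,0,0,0,0,0],[61,0,0,0,0,0,0],[61,0,0,0,0,0,0],[61,0,0,0,0,0,0],[61,0,0,0,0,0,0]], "grip_force": 25}}

```text
time_s: 13.15
tool_pos: [0.4818, -0.1792, 0.006]
tool_rot: [-180.0, 0.0, 92.9]
force: [-0.7, 1.8, 6.6]
grip_width: 0.0618
```

Call:
{"name": "send_rows", "arguments": {"plan": [[61,0,0,-5,0,0,0],[61,0,0,-15,0,0,0],[61,0,0,-25,0,0,0],[61,0,0,-30,0,0,0],[61,0,0,-25,0,0,0],[61,0,0,0,0,0,0],[61,0,0,0,0,0,0]]}}

```text
time_s: 13.85
tool_pos: [0.4817, -0.1792, 0.1058]
tool_rot: [180.0, 0.0, 92.9]
force: [0.3, 0.5, -1.8]
grip_width: 0.0616
```

```bash
python3 - <<'E'
from h import *
o=env.get_obs();print(o["tool_pos"],o["tool_rot"],o["time_s"],o["qpos"],o["force"],o["grip_width"])
rows([.612,-.035,.108],90,10,61)
E
```

```text
[ 0.48173347 -0.17920922  0.10580112] [1.79996908e+02 2.37497912e-02 9.28816209e+01] 13.85 [-41.60050903  13.12074558  65.90291359 112.19436476 -13.42567166
  63.00300916  32.79574805] [ 0.26366295  0.46612671 -1.84520712] 0.06157665767028057
[61, 13.7, 13.7, -0.2, 0.0, 0.0, 0.005]
[61, 13.8, 13.7, -0.2, 0.0, 0.0, 0.005]
[61, 13.9, 13.6, -0.2, 0.0, 0.0, 0.005]
[61, 14.0, 13.5, -0.2, 0.0, 0.0, 0.005]
[61, 14.0, 13.5, -0.2, 0.0, 0.0, 0.005]
[61, 14.1, 13.4, -0.2, 0.0, 0.0, 0.005]
[61, 14.2, 13.3, -0.2, 0.0, 0.0, 0.005]
[61, 14.2, 13.2, -0.2, 0.0, 0.0, 0.005]
[61, 14.3, 13.2, -0.2, 0.0, 0.0, 0.005]
[61, 14.4, 13.1, -0.2, 0.0, 0.0, 0.005]
maxstep 19.4
```

Call:
{"name": "send_rows", "arguments": {"plan": [[61,8,8,0,0,0,0.005],[61,15,15,0,0,0,0.005],[61,15,15,0,0,0,0.005],[61,15,15,0,0,0,0.005],[61,15,15,0,0,0,0.005],[61,16,15,0,0,0,0.005],[61,16,15,0,0,0,0.005],[61,16,14,0,0,0,0.005],[61,14,12,0,0,0,0.005],[61,10,10,0,0,0,0.005],[61,0,0,0,0,0,0],[61,0,0,0,0,0,0]]}}

```text
time_s: 15.05
tool_pos: [0.6113, -0.0366, 0.1049]
tool_rot: [-179.9, 0.1, 90.0]
force: [-0.4, -1.0, -1.2]
grip_width: 0.0609
```

```bash
python3 - <<'E'
from h import *
o=env.get_obs();print(o["tool_pos"],o["tool_rot"],o["time_s"],o["force"],o["grip_width"])
b=snap("wrist","w3")
for q in("muffin","cookie","tongs"):
    for r in env.regions_of("wrist",q)[:2]: print(q,round(r["confidence"],2),np.round(r["rect"]),cen(r["region"]),at("wrist",cen(r["region"]),.05))
p=np.array(o["tool_pos"])
Q=R.from_euler("xyz",o["tool_rot"],degrees=True)
for a,l in((84,0),(107,0),(130,0),(130,31),(130,-31)): 
  w=p+Q.apply([a/1000,l/1000,-.009]);print(a,l,w.round(4),proj("wrist",w))
print("muffin",proj("wrist",[.607,.072,.05]))
E
```

```text
[ 0.6112771  -0.03659253  0.10485686] [-1.79880516e+02  1.35573628e-01  8.99744863e+01] 15.05 [-0.37132902 -1.03626892 -1.20612156] 0.06090706163393381
muffin 0.56 [220.   0. 299.  81.] (np.float64(258.7), np.float64(39.4)) [0.6106 0.0724 0.05  ]
tongs 0.95 [167.   2. 349. 325.] (np.float64(258.2), np.float64(141.3)) [0.6103 0.0097 0.05  ]
84 0 [0.6113 0.0474 0.1137] [260.4  77.4]
107 0 [0.6113 0.0704 0.1136] [260.4  21.2]
130 0 [0.6114 0.0934 0.1135] [260.4 -40.4]
130 31 [0.6424 0.0934 0.1135] [335.6 -40.6]
130 -31 [0.5804 0.0934 0.1136] [185.2 -40.3]
muffin [252.6  40.8]
```

View pics/w3.png

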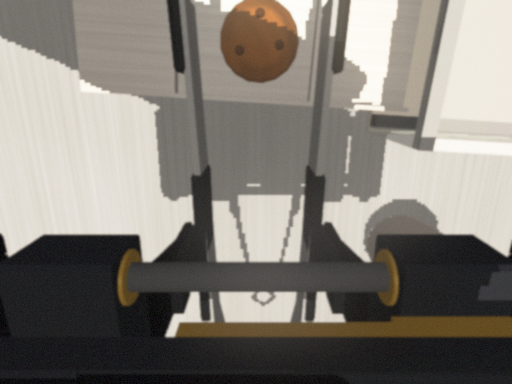

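The wrist view shows the muffin at (259,39), centred between the jaws and within 2 mm of the tip. I'll descend straight over it and close.

Call:
{"name": "send_rows", "arguments": {"plan": [[61,1.5,-0.5,6,0,0,0],[61,0,0,10,0,0,0],[61,0,0,12,0,0,0],[61,0,0,12,0,0,0],[61,0,0,12,0,0,0],[61,0,0,8,0,0,0],[61,0,0,4,0,0,0],[61,0,0,0,0,0,0],[61,0,0,0,0,0,0]]}}

```text
time_s: 16.15
tool_pos: [0.6114, -0.0346, 0.0413]
tool_rot: [-180.0, 0.1, 90.0]
force: [0.3, 0.8, -1.0]
grip_width: 0.0611
```

Call:
{"name": "send_rows", "arguments": {"plan": [[57,0,0,0,0,0,0],[55,0,0,0,0,0,0],[52,0,0,0,0,0,0],[50,0,0,0,0,0,0],[48,0,0,0,0,0,0],[48,0,0,0,0,0,0],[48,0,0,0,0,0,0],[48,0,0,0,0,0,0],[48,0,0,0,0,0,0],[48,0,0,0,0,0,0]], "grip_force": 22}}

```text
time_s: 17.15
tool_pos: [0.6111, -0.0344, 0.041]
tool_rot: [-179.9, 0.1, 90.0]
force: [1.5, -0.1, 0.1]
grip_width: 0.0564
```

The grip stopped at 56 mm on the muffin. I'll firm it a little and lift.

Call:
{"name": "send_rows", "arguments": {"plan": [[46,0,0,0,0,0,0],[46,0,0,0,0,0,0],[46,0,0,-4,0,0,0],[46,0,0,-8,0,0,0],[46,0,0,-12,0,0,0],[46,0,0,-16,0,0,0],[46,0,0,-18,0,0,0],[46,0,0,-18,0,0,0],[46,0,0,-16,0,0,0],[46,0,0,-12,0,0,0],[46,0,0,-6,0,0,0],[46,0,0,0,0,0,0]], "grip_force": 28}}

```text
time_s: 18.35
tool_pos: [0.6116, -0.0342, 0.1518]
tool_rot: [-180.0, 0.1, 90.0]
force: [-0.2, 0.0, -3.0]
grip_width: 0.0561
```

Call:
{"name": "send_rows", "arguments": {"plan": [[46,0,0,0,0,0,0],[46,0,0,0,0,0,0],[46,0,0,0,0,0,0],[46,0,0,0,0,0,0],[46,0,0,0,0,0,0]]}}

```text
time_s: 18.85
tool_pos: [0.611, -0.0343, 0.1507]
tool_rot: [-179.9, 0.1, 90.0]
force: [0.3, 0.1, -1.4]
grip_width: 0.0562
```

```bash
python3 - <<'E'
from h import *
o=env.get_obs();print(o["tool_pos"],o["time_s"],o["force"],o["grip_width"])
a=snap("scene","s4");b=snap("wrist","w4")
for cam in("scene","wrist"):
  for q in("muffin","cookie","knob","tongs"):
    for r in env.regions_of(cam,q)[:1]: print(cam,q,round(r["confidence"],2),np.round(r["rect"]),cen(r["region"]))
print("muffin exp",proj("scene",[.611,.0725,.153]),proj("wrist",[.611,.0725,.153]))
a=cv2.resize(a[135:310,150:380],(500,380));b=cv2.resize(b,(300,225));c=np.zeros((380,800,3),np.uint8);c[:,:500]=a;c[:225,500:]=b
cv2.imwrite("pics/f4.png",c[:,:,::-1])
E
```

```text
[ 0.61101617 -0.03432089  0.15066259] 18.85 [ 0.28859456  0.09051843 -1.4425616 ] 0.05616807952604139
scene muffin 0.68 [238. 165. 249. 180.] (np.float64(243.9), np.float64(172.0))
scene knob 0.66 [217. 183. 283. 232.] (np.float64(245.0), np.float64(201.0))
scene tongs 0.6 [164. 165. 258. 205.] (np.float64(205.5), np.float64(189.4))
wrist muffin 0.79 [200.   0. 314.  82.] (np.float64(258.1), np.float64(36.0))
wrist knob 0.61 [101.   0. 398. 113.] (np.float64(246.0), np.float64(58.3))
wrist tongs 0.98 [180.   0. 336. 324.] (np.float64(257.6), np.float64(144.4))
muffin exp [243.7 175.9] [259.7  26. ]
```

View pics/f4.png

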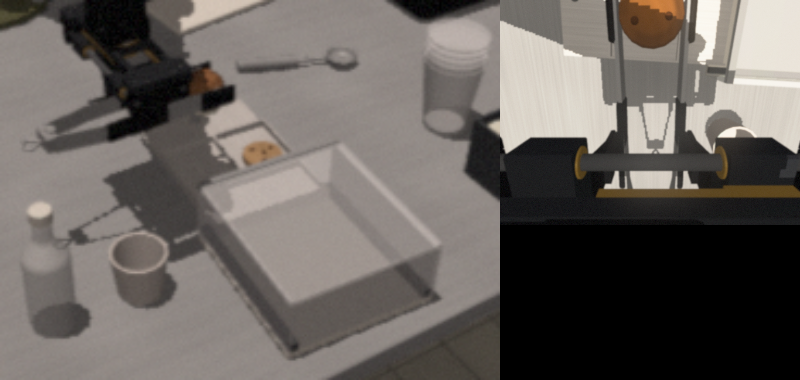

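The muffin is held between the jaws about 10 cm above the tray, within 4 px of where I expected it in the scene view. The cookie is in the tray, which is still out, and the bystanders look unmoved. I'm handing in.

```bash
python3 -c "
from cell import env
print(env.sign_off())"
```

```text
the job is handed in; nothing more can be done
None
```

I pulled the tray out by the knob until the force rose to about 23 N at the stop, then let go. I took the tongs by their sleeves, came straight down over the muffin in the right cell, closed on it (the fingers stopped at 56 mm) and lifted about 110 mm. I handed the job in at about 19 s, and the sign-off gave no verdict.

- **Last checks:** the muffin sat between both jaws at roughly 0.15 m, within 4 px of the expected spot in the scene view (about 10 px in the close-up wrist view). The finger opening held steady at 56 mm. In the scene picture the cookie lay in its cell, the tray was out, and the pot, bottle, spoon and cups looked unmoved.
- **Not confirmed:** the network did not report the cookie in the last pictures, so that rests on what I saw. The lime was outside the last crop, and I did not measure the tray's exact extension after letting go.
- **What went wrong:** one turn towards the tongs ran a wrist joint to its range limit, where the arm stopped short. A force reading of about 24 N showed at that moment and was gone at the next one. I turned back the other way and carried on.

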